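# Press a door stopper in its toggle clamp and release it

### The job

One of the two toggle clamp jigs on the entryway bench holds the round silicone door stopper, whose steel base has just been glued on. Swing that jig's clamp handle over centre so that its arm comes down fully onto the stopper, leave it clamped for two seconds, then swing the handle all the way back so the clamp stands open again. The stopper must stay seated in its nest, and the other jig, which holds a lint brush handle, must be left open.

Things in the scene. Friction and masses are not known exactly. Their poses are not given: they have to be found in the camera images.
- clamp (a joint): Hinge angle (rad) of the toggle clamp on the stopper's jig. 0: fully open (start), handle leaning 40 degrees back, away from the nest, arm nearly upright. 0.70: handle upright, the centre. About 1.40: closed, handle 40 degrees forward, arm level, foot on the stopper's top with about 5 N (hinge stop 1.45). A spring holds it at either end; swinging takes up to 6 N at the knob, more if fast (damped).
- clamp_grip (a point): Centre of the 30 mm black ball knob on that clamp's 10 mm handle rod. Axes turn with the clamp; at joint 0 z is up, x points level from hinge to nest; y is the hinge axis, the joint turns about +y. Hinge at (64.3, 0, -76.6) mm in these axes, 62 mm above the bench. Knob height 139 mm open, 162 upright, 139 closed, 129 mm further along x. When closed, the arm below it is at most 76 mm high.
- stopper_center (a point): Centre (half-way up) of the door stopper: grey silicone frustum on a steel disc, 45 mm wide at the foot, 30 mm at the top, 34 mm tall, z up, loose with 2.5 mm of play in a ring nest (60 mm wide, 8 mm tall) on the jig's fixed 160 x 80 x 10 mm aluminium plate, 75 mm from the hinge. Its top is 44 mm above the bench.
- spare_clamp (a joint): Hinge angle (rad) of the same kind of clamp on the other jig, which holds a straight grey plastic lint brush handle between two low fences. 0: open, as it is at the start and must stay.
There are look-alikes about, which are no part of the job. What is shaped like the part that bears stopper_center but purple or red is not meant.

How it is judged (in metres and radians):
On the way, in this order (a step that is already met when the one before it is completed fails the run):
1. the clamp is closed on the stopper, which stands in its nest, for 1.5 s (value of joint clamp above 1.3 rad and distance of stopper_center from where it was at the start of the episode below 0.015 m and angle between stopper_center's own z axis and vertical below 0.17 rad), for 1.5 s.
2. the clamp is swung back fully open (value of joint clamp below 0.15 rad and distance of stopper_center from where it was at the start of the episode below 0.015 m and angle between stopper_center's own z axis and vertical below 0.17 rad), for 0.3 s.
At the end, for the whole second after the job is handed in: The clamp of the stopper's jig is open and at rest (joint below 0.15 rad) after having been closed on the stopper (above 1.3 rad) for at least 1.5 s; the stopper is upright (within 10 degrees) and within 15 mm of where it stood; the other jig's clamp is open (below 0.15 rad) (all of step 2 and velocity of joint clamp between -0.1 and 0.1 rad/s and value of joint spare_clamp below 0.15 rad); the robot touches nothing.
It fails at once if the other jig's clamp is swung (beyond 0.35 rad) (value of joint spare_clamp above 0.35 rad).
It fails at once if the stopper leaves its nest (more than 25 mm from where it stood) (distance of stopper_center from where it was at the start of the episode above 0.025 m).
It also fails if it takes over 45 s, if anything falls off the work surface, if the arm or the gripper's body presses on something with over 40 N, if the wrist force passes 120 N, or if a joint passes its speed limit or range.

### The arm

A 6-joint arm with a two-finger parallel gripper is mounted at the origin on the work surface. World frame = base frame: x ahead of the robot, y to its left, z up, the work surface at z = 0. Lengths are in m, angles in degrees, forces in N, time in s.
With the tool pointing down it reaches from about 0.3 to 0.775 m from the base axis. Payload 14.6 kg.
Tool frame: the origin (TCP) lies at the very end of the fingers, on their centre line; the grasp point (between the pads) lies 19 mm behind it; z points along the fingers, y is the direction in which the jaws open and shut (so a half turn about z gives the same grasp; the last joint's range is limited). The gripper opens to 94 mm and grips with 3 to 60 N. Pads are 16 mm wide; open, the fingers measure 119 mm over their backs; the gripper's body (75 mm by 177 mm) begins 78 mm behind the grasp point.
Start: joints at [-80.306, 17.183, 87.147, -0, 75.671, -3.816], TCP at [0.128, -0.535, 0.205] pointing down, gripper open.
Joint ranges: [-173.82, 173.82], [-45.26, 126.66], [13.44, 144.39], [-59.66, 239.66], [0, 175.72], [-146.38, 146.38]. Speed limits (degrees/s): [127.2, 127.2, 147.25, 180, 180, 180].

### API

Orientations are given as a 3x3 rotation matrix whose columns are the frame's x, y, z axes.
In Python, from station import arm, eyes, order gives the robot as it stands. The module is installed in compiled form; this text tells all that it offers.
- The arm moves only by the tool jog_arm, never from a script. Its arguments are lists of equal length, an entry for each row: "translation": the shift along the tool's x, y, z in mm, a list of three; "angular": the turn, a rotation vector about the tool's x, y, z in rad, a list of three; "gripper": the opening, from 0 (shut) to 1 (fully open). In form: {"translation": [[x, y, z], ...], "angular": [[wx, wy, wz], ...], "gripper": [gripper, ...]}. A call has 1 to 8 rows; each row is the pose to reach, as a shift and turn from the pose commanded when the call began, along the tool's axes at that moment; what a row does not reach only later rows make up. A row lasts 1/8 s, in which the tool goes at most 62.5 mm and 10.7 degrees, less where a joint would pass 70% of its speed; a pose out of reach is approached as far as the arm can. A call with a gripper value outside its range is refused whole. The fingers move at their own pace and stop on an object; "grip_force" is the grip in N (left out, the last holds). Time passes only in rows, so rows that repeat a pose let the fingers close. It gives the time, the measured TCP pose, the force and the opening at its end, in the units of the state.
- arm.read_state(): the state, without advancing time (a new reading comes with each control period).
- eyes.capture(name): name is "scene" or "top" or "wrist"; returns the picture (480x640x3 uint8, blue, green, red); there is no depth.
- eyes.camera_info(name): a dict with "K" (3x3 intrinsics, pixels), "T" (4x4, takes a point from camera to world coordinates). Camera axes: x right, y up, looking along -z (the intrinsics and any distortion apply to the point x, -y, -z); pixel columns grow to the right and rows downward; lengths in m; the calibration is good to about 2 mm. A picture is of the moment at which its call begins: read the wrist's pose just before it. camera_info takes no time and is no camera call; for the wrist camera it gives the pose at the moment of the call.
- order.job_done(): hands the job in, once; it reports no verdict.
Trained networks look in the newest picture that a camera, given by its name, has taken for a name from the list of things; names that differ only in an ending like _2 or _b are one class to them, and where a whole thing is asked for, a point or a joint stands for the part that bears it (a point fixed in the world has none). Each returns a list of dicts, best first, with "p" (0 to 1); they miss things now and then, are a little off and sometimes report something else, mostly with a low value. They report only what shows in the picture. A call takes as long as a camera call. They do not tell look-alikes from the thing itself.
- eyes.look_for(camera, name): "point" ([row, column] in pixels, amid what is visible of it).
- eyes.pinpoint(camera, name): "point" ([row, column] in pixels: a listed point, or the origin of a listed thing).
The state is a dict: "clock": time; "joint_pos": joint angles; "qd": joint speeds; "joint_torque": joint torques, N m; "ee_pos": TCP position; "tool_rot": TCP orientation; "force": force on the tool from outside, world axes, zero at the start; "wrist_torque": the same for the moment, N m; "grip_width": finger opening in m.
Only numpy, scipy, OpenCV 4.12 (cv2) and the standard library are available. Lean on these libraries where they do the work, as an engineer would, in place of code of your own. Each camera call takes 0.05 s, during which the arm holds its last target. There are 200 camera calls.

## Working session

There is one attempt and no reset: what is moved stays moved. The work goes in short steps, Python scripts to look and compute and a tool call to move; the robot and the scene stay as the last step left them, time stands still between calls to the robot, and variables do not carry over. Pictures are saved under pics/ and viewed, about 8 in all and at most 12, crops included, and the job is handed in when it is done.

Besides the shell and the picture viewer there is one more tool, called after "Emit:" as name(argument=value, ...) on one line, values as JSON. jog_arm: Moves the arm, as the interface text tells. Its arguments: {"type":"object","properties":{"translation":{"type":"array","items":{"type":"array","items":{"type":"number"}}},"angular":{"type":"array","items":{"type":"array","items":{"type":"number"}}},"gripper":{"type":"array","items":{"type":"number"}},"grip_force":{"type":"number"}},"required":["translation","angular","gripper"]}

```bash
mkdir -p pics; cat > h.py <<'E'
import numpy as np, cv2
from station import arm, eyes, order
def proj(c,P):
    i=eyes.camera_info(c);T=np.array(i["T"]);p=np.linalg.inv(T)@np.append(P,1)
    q=np.array(i["K"])@np.array([p[0],-p[1],-p[2]]);return q[1]/q[2],q[0]/q[2]
def ray(c,rc):
    i=eyes.camera_info(c);T=np.array(i["T"]);d=np.linalg.inv(np.array(i["K"]))@np.array([rc[1],rc[0],1.])
    return T[:3,3],T[:3,:3]@np.array([d[0],-d[1],-d[2]])
def atz(c,rc,z):
    o,d=ray(c,rc);return o+d*(z-o[2])/d[2]
def tri(obs):
    A=0;b=0
    for c,rc in obs:
        o,d=ray(c,rc);d=d/np.linalg.norm(d);M=np.eye(3)-np.outer(d,d);A=A+M;b=b+M@o
    return np.linalg.solve(A,b)
E
python3 - <<'E'
from h import *
np.set_printoptions(precision=4,suppress=True)
for c in ("scene","top"):
    cv2.imwrite(f"pics/{c}0.png",eyes.capture(c))
    print(c,eyes.camera_info(c))
    for n in ("clamp_grip","stopper_center"):
        for r in eyes.pinpoint(c,n)[:5]: print(n,np.round(r["point"]),round(r["p"],2),atz(c,r["point"],.139 if n[0]=='c' else .027))
E
```

```text
scene {'K': array([[497.843 ,   0.    , 315.4327],
       [  0.    , 497.843 , 231.925 ],
       [  0.    ,   0.    ,   1.    ]]), 'T': array([[ 0.7146, -0.5844,  0.3844,  0.8587],
       [ 0.6994,  0.587 , -0.4077, -0.3925],
       [ 0.0126,  0.5602,  0.8282,  0.8128],
       [ 0.    ,  0.    ,  0.    ,  1.    ]])}
clamp_grip [296. 191.] 0.94 [ 0.4942 -0.2754  0.139 ]
stopper_center [333. 346.] 0.85 [ 0.6744 -0.1156  0.027 ]
stopper_center [298. 283.] 0.75 [ 0.5509 -0.1449  0.027 ]
stopper_center [263. 217.] 0.69 [ 0.4141 -0.1808  0.027 ]
top {'K': array([[489.0893,   0.    , 320.9027],
       [  0.    , 489.0893, 239.0462],
       [  0.    ,   0.    ,   1.    ]]), 'T': array([[-0.0228,  0.997 , -0.074 ,  0.453 ],
       [-0.9997, -0.0234, -0.007 , -0.022 ],
       [-0.0087,  0.0739,  0.9972,  1.0897],
       [ 0.    ,  0.    ,  0.    ,  1.    ]])}
clamp_grip [249. 453.] 0.89 [ 0.4976 -0.2713  0.139 ]
stopper_center [228. 383.] 0.89 [ 0.5524 -0.1513  0.027 ]
stopper_center [293. 396.] 0.81 [ 0.4122 -0.1744  0.027 ]
stopper_center [179. 366.] 0.72 [ 0.6625 -0.1162  0.027 ]
```

View pics/scene0.png

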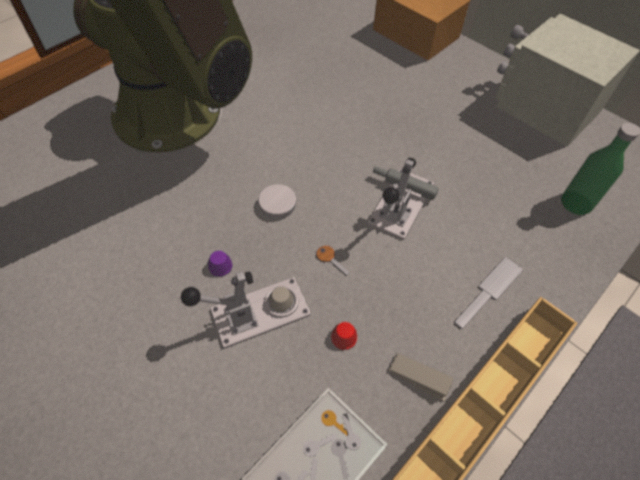

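View pics/top0.png

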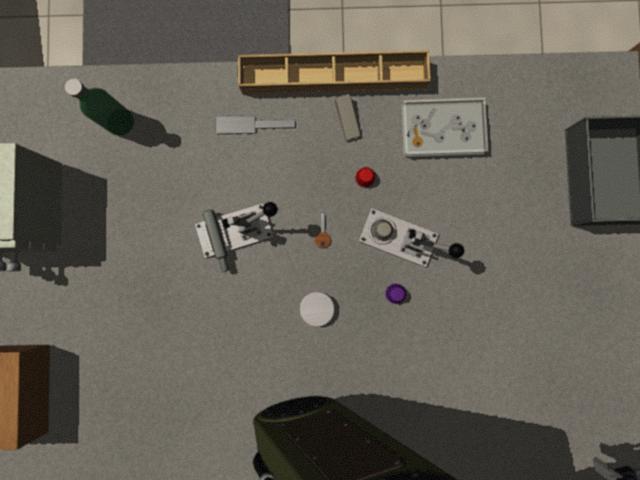

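Taking stock: things that could be mistaken for the stopper are the grey frustum in the jig, scene (298,283) / top (230,383), the red one, scene (335,345) / top (177,366), and the purple one, scene (263,220) / top (293,396). For the knob, there is the one on the stopper's jig, scene (296,191) / top (250,457), and the one on the brush jig, scene (195,391) / top (209,270). I choose the grey frustum and the knob at scene (296,191).

```bash
python3 - <<'E'
from h import *
np.set_printoptions(precision=4,suppress=True)
a=cv2.imread("pics/scene0.png")[240:360,140:340];b=cv2.imread("pics/top0.png")[190:310,320:520]
cv2.imwrite("pics/crop.png",cv2.resize(np.vstack([a,b]),None,fx=2.5,fy=2.5,interpolation=2))
K=tri([("scene",[296,191]),("top",[250,456])]);S=tri([("scene",[298,283]),("top",[230,383])])
print(K,S)
u=(S-K)[:2];print(np.linalg.norm(u),np.degrees(np.arctan2(u[1],u[0])))
s=arm.read_state();R=np.array(s["tool_rot"]);print(R,s["ee_pos"],s["clock"],s["grip_width"],s["force"])
E
```

```text
[ 0.4962 -0.276   0.1419] [ 0.5502 -0.148   0.029 ]
0.13890166005593924 67.13270684017988
[[ 0.9723  0.2336 -0.    ]
 [ 0.2336 -0.9723  0.0003]
 [ 0.     -0.0003 -1.    ]] [ 0.1285 -0.5347  0.2053] 0.3 0.09414752740253729 [-0.1028  0.6037 -0.2917]
```

View pics/crop.png

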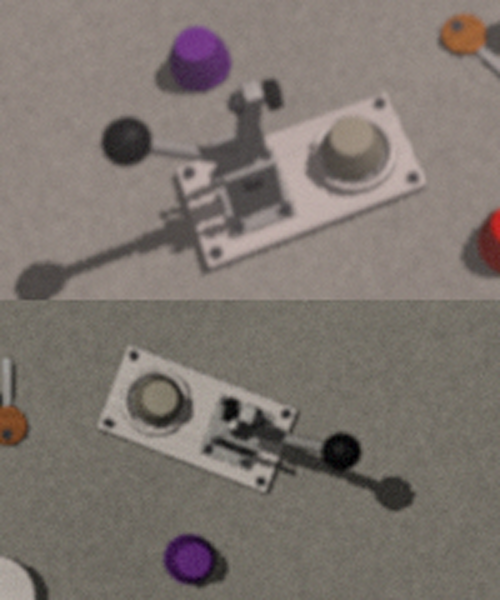

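The crop confirms it: the grey frustum sits in the ring nest. Its clamp is open and its black knob leans away from the nest. I'll move above the knob.

Emit:
jog_arm(translation=[[60,-24,-10],[120,-48,-25],[179,-71,-25],[239,-95,-25],[299,-119,-25],[358,-143,-25],[418,-167,-25],[418,-167,-25]], angular=[[0,0,-0.13],[0,0,-0.26],[0,0,-0.4],[0,0,-0.53],[0,0,-0.66],[0,0,-0.8],[0,0,-0.936],[0,0,-0.936]], gripper=[1,1,1,1,1,1,1,1], grip_force=15)

```text
clock: 1.3
ee_pos: [0.4979, -0.2724, 0.23]
tool_rot: [[0.384, 0.923, -0.0], [0.923, -0.384, 0.0], [0.0, -0.0, -1.0]]
force: [-1.0, -0.2, -0.4]
grip_width: 0.094
```

```bash
python3 - <<'E'
from h import *
np.set_printoptions(precision=4,suppress=True)
s=arm.read_state();R=np.array(s["tool_rot"]);p=np.array(s["ee_pos"])
im=eyes.capture("wrist");cv2.imwrite("pics/w1.png",im)
obs=[("scene",[296,191]),("top",[250,456])]
for n in ("clamp_grip","stopper_center"):
    for r in eyes.pinpoint("wrist",n)[:4]: print(n,np.round(r["point"]),round(r["p"],2),atz("wrist",r["point"],.139 if n[0]=='c' else .027))
print(p,R,s["qd"],proj("wrist",[.496,-.275,.139]))
print("tool delta to knob",R.T@(np.array([.496,-.275,.12])-p)*1000)
E
```

```text
clamp_grip [253. 328.] 0.58 [ 0.4926 -0.2818  0.139 ]
stopper_center [ 60. 328.] 0.94 [ 0.5465 -0.1547  0.027 ]
stopper_center [148. 199.] 0.6 [ 0.4079 -0.177   0.027 ]
[ 0.4979 -0.2724  0.23  ] [[ 0.384   0.9233 -0.0003]
 [ 0.9233 -0.384   0.0005]
 [ 0.0003 -0.0004 -1.    ]] [ 7.8196  5.4805 -7.1465 -0.758   1.9505 12.9643] (np.float64(240.6352121250068), np.float64(328.9105315158331))
tool delta to knob [ -3.1474  -0.7487 110.0435]
```

View pics/w1.png

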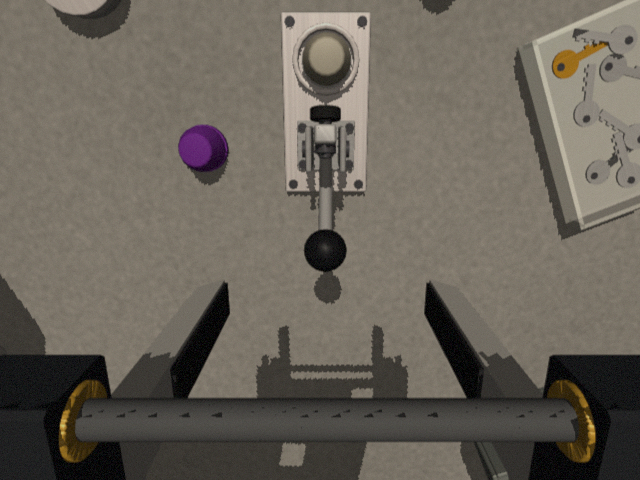

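The wrist view shows the knob at (250,325) with the jig axis straight up the picture, so the yaw is right. The arm was still settling, so I'll measure again at rest.

```bash
python3 - <<'E'
from h import *
np.set_printoptions(precision=4,suppress=True)
for k in range(3): im=eyes.capture("wrist")
s=arm.read_state();R=np.array(s["tool_rot"]);p=np.array(s["ee_pos"])
d=(im.max(2)<40)[150:300,260:400].astype(np.uint8)
n,l,st,c=cv2.connectedComponentsWithStats(d);i=1+st[1:,4].argmax();rc=[c[i][1]+150,c[i][0]+260]
print(rc,st[i],atz("wrist",rc,.139))
w={n:eyes.pinpoint("wrist",n)[0] for n in("clamp_grip","stopper_center")};print(w)
K=atz("wrist",w["clamp_grip"]["point"],.139);S=atz("wrist",w["stopper_center"]["point"],.027);v=R.T@(S-K)
print(K,S,p,s["qd"],"jig axis in tool",np.degrees(np.arctan2(v[1],v[0])))
for k in (K,atz("wrist",rc,.139)): print("tool delta",R.T@(k-[0,0,.019]-p)*1000)
E
```

```text
[np.float64(244.25583203732504), np.float64(327.0015552099533)] [  47   74   41   42 1286] [ 0.4931 -0.278   0.139 ]
{'clamp_grip': {'point': [244.7, 325.6], 'p': 0.56}, 'stopper_center': {'point': [145.8, 200.1], 'p': 0.8}}
[ 0.4922 -0.2778  0.139 ] [ 0.4093 -0.1767  0.027 ] [ 0.4949 -0.2758  0.2306] [-0.0565 -0.0189 -0.0623 -0.0353 -0.0892 -0.0106] jig axis in tool -62.35821610508547
tool delta [ -2.8356  -1.7191 110.5819]
tool delta [ -2.5105  -0.7421 110.5819]
```

Emit:
jog_arm(translation=[[-2,-1,30],[-2,-1,60],[-2,-1,90],[-2,-1,110],[-2,-1,110],[-2,-1,110],[-2,-1,110],[-2,-1,110]], angular=[[0,0,0],[0,0,0],[0,0,0],[0,0,0],[0,0,0],[0,0,0],[0,0,0],[0,0,0]], gripper=[1,1,1,1,0.6,0.2,0.2,0.2], grip_force=20)

```text
clock: 2.7
ee_pos: [0.4944, -0.2763, 0.1211]
tool_rot: [[0.389, 0.921, 0.001], [0.921, -0.389, -0.001], [-0.0, 0.001, -1.0]]
force: [-0.1, 1.0, 0.2]
grip_width: 0.0576
```

Emit:
jog_arm(translation=[[0,0,0],[0,0,0],[0,0,0],[0,0,0]], angular=[[0,0,0],[0,0,0],[0,0,0],[0,0,0]], gripper=[0.2,0.2,0.2,0.2])

```text
clock: 3.2
ee_pos: [0.4948, -0.2764, 0.1205]
tool_rot: [[0.388, 0.921, 0.002], [0.921, -0.388, -0.001], [-0.0, 0.002, -1.0]]
force: [5.6, -1.6, -3.1]
grip_width: 0.0287
```

Gripped at 28.7 mm, on the knob. Now I'll swing it along the 100 mm arc.

Emit:
jog_arm(translation=[[4.5,0,-3.6],[9.4,0,-7],[14.3,0,-10],[19.4,0,-12.7],[24.7,0,-15.2],[30.1,0,-17.4],[35.6,0,-19.2],[41.3,0,-20.7]], angular=[[0,0,0],[0,0,0],[0,0,0],[0,0,0],[0,0,0],[0,0,0],[0,0,0],[0,0,0]], gripper=[0.2,0.2,0.2,0.2,0.2,0.2,0.2,0.2])

```text
clock: 4.2
ee_pos: [0.5106, -0.2386, 0.1413]
tool_rot: [[0.389, 0.921, 0.001], [0.921, -0.389, -0.001], [-0.001, 0.001, -1.0]]
force: [2.8, -5.6, -2.2]
grip_width: 0.0286
```

Emit:
jog_arm(translation=[[5.6,0,-1.2],[11.3,0,-2],[17.2,0,-2.5],[23,0,-2.7],[28.8,0,-2.5],[34.7,0,-2],[40.4,0,-1.2],[46,0,0]], angular=[[0,0,0],[0,0,0],[0,0,0],[0,0,0],[0,0,0],[0,0,0],[0,0,0],[0,0,0]], gripper=[0.2,0.2,0.2,0.2,0.2,0.2,0.2,0.2])

```text
clock: 5.2
ee_pos: [0.5288, -0.1951, 0.1418]
tool_rot: [[0.388, 0.922, 0.001], [0.922, -0.388, 0.0], [0.001, 0.001, -1.0]]
force: [3.8, -0.1, 6.4]
grip_width: 0.0284
```

Emit:
jog_arm(translation=[[5.7,0,1.5],[11.2,0,3.3],[16.6,0,5.5],[21.9,0,8],[27,0,10.7],[31.9,0,13.7],[36.8,0,17.1],[41.3,0,20.7]], angular=[[0,0,0],[0,0,0],[0,0,0],[0,0,0],[0,0,0],[0,0,0],[0,0,0],[0,0,0]], gripper=[0.2,0.2,0.2,0.2,0.2,0.2,0.2,0.2])

```text
clock: 6.2
ee_pos: [0.5447, -0.1568, 0.1203]
tool_rot: [[0.388, 0.922, 0.001], [0.922, -0.388, 0.001], [0.001, 0.001, -1.0]]
force: [6.3, -0.7, 0.2]
grip_width: 0.0289
```

```bash
python3 - <<'E'
from h import *
np.set_printoptions(precision=4,suppress=True)
for k in range(2): im=eyes.capture("scene")
s=arm.read_state();print(s["ee_pos"],s["force"],s["wrist_torque"],s["grip_width"],s["clock"])
cv2.imwrite("pics/s2.png",cv2.resize(im[180:380,120:400],None,fx=2.5,fy=2.5,interpolation=2))
E
```

```text
[ 0.5448 -0.1566  0.1201] [ 6.5743  0.4779 -0.8974] [ 0.0257 -1.4075  0.0195] 0.028724026707032505 6.3
```

View pics/s2.png

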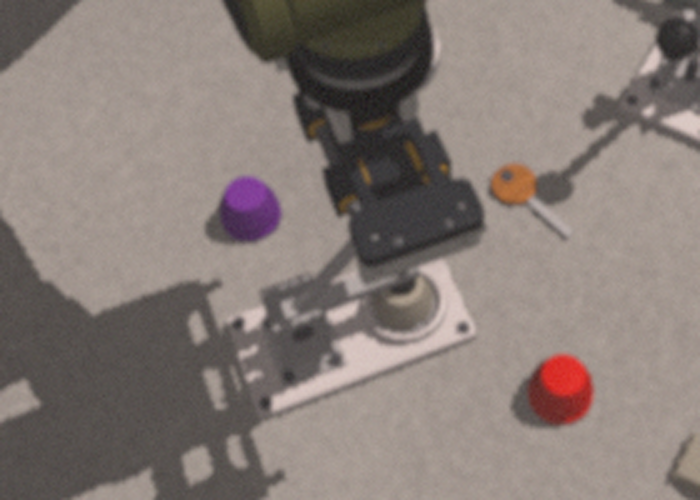

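The picture shows the arm level with its foot on the grey stopper, and the TCP has travelled 130 mm along the jig (129 expected). I'll hold it here.

Emit:
jog_arm(translation=[[0,0,0],[0,0,0],[0,0,0],[0,0,0],[0,0,0],[0,0,0],[0,0,0],[0,0,0]], angular=[[0,0,0],[0,0,0],[0,0,0],[0,0,0],[0,0,0],[0,0,0],[0,0,0],[0,0,0]], gripper=[0.2,0.2,0.2,0.2,0.2,0.2,0.2,0.2])

```text
clock: 7.3
ee_pos: [0.5447, -0.1569, 0.1203]
tool_rot: [[0.388, 0.922, 0.001], [0.922, -0.388, 0.001], [0.001, 0.0, -1.0]]
force: [7.8, 1.2, -0.3]
grip_width: 0.0289
```

Emit:
jog_arm(translation=[[0,0,0],[0,0,0],[0,0,0],[0,0,0],[0,0,0],[0,0,0],[0,0,0],[0,0,0]], angular=[[0,0,0],[0,0,0],[0,0,0],[0,0,0],[0,0,0],[0,0,0],[0,0,0],[0,0,0]], gripper=[0.2,0.2,0.2,0.2,0.2,0.2,0.2,0.2])

```text
clock: 8.3
ee_pos: [0.5446, -0.1569, 0.1203]
tool_rot: [[0.388, 0.922, 0.001], [0.922, -0.388, 0.001], [0.001, 0.0, -1.0]]
force: [8.0, 1.7, 0.6]
grip_width: 0.0289
```

Emit:
jog_arm(translation=[[0,0,0],[0,0,0],[0,0,0],[0,0,0],[0,0,0],[0,0,0],[0,0,0],[0,0,0]], angular=[[0,0,0],[0,0,0],[0,0,0],[0,0,0],[0,0,0],[0,0,0],[0,0,0],[0,0,0]], gripper=[0.2,0.2,0.2,0.2,0.2,0.2,0.2,0.2])

```text
clock: 9.3
ee_pos: [0.5446, -0.1569, 0.1203]
tool_rot: [[0.388, 0.922, 0.001], [0.922, -0.388, 0.001], [0.001, 0.0, -1.0]]
force: [7.6, 0.7, -0.1]
grip_width: 0.0291
```

Emit:
jog_arm(translation=[[-4.5,0,-3.6],[-9.4,0,-7],[-14.3,0,-10],[-19.4,0,-12.7],[-24.7,0,-15.2],[-30.1,0,-17.4],[-35.6,0,-19.2],[-41.3,0,-20.7]], angular=[[0,0,0],[0,0,0],[0,0,0],[0,0,0],[0,0,0],[0,0,0],[0,0,0],[0,0,0]], gripper=[0.2,0.2,0.2,0.2,0.2,0.2,0.2,0.2])

```text
clock: 10.3
ee_pos: [0.5286, -0.1952, 0.1407]
tool_rot: [[0.388, 0.922, 0.001], [0.922, -0.388, 0.001], [0.001, 0.0, -1.0]]
force: [9.6, -1.2, -4.7]
grip_width: 0.0289
```

Emit:
jog_arm(translation=[[-5.6,0,-1.2],[-11.3,0,-2],[-17.2,0,-2.5],[-23,0,-2.7],[-28.8,0,-2.5],[-34.7,0,-2],[-40.4,0,-1.2],[-46,0,0]], angular=[[0,0,0],[0,0,0],[0,0,0],[0,0,0],[0,0,0],[0,0,0],[0,0,0],[0,0,0]], gripper=[0.2,0.2,0.2,0.2,0.2,0.2,0.2,0.2])

```text
clock: 11.3
ee_pos: [0.5108, -0.238, 0.1415]
tool_rot: [[0.388, 0.921, 0.002], [0.921, -0.388, -0.0], [0.0, 0.001, -1.0]]
force: [6.6, -2.7, 3.1]
grip_width: 0.0288
```

Emit:
jog_arm(translation=[[-5.7,0,1.5],[-11.2,0,3.3],[-16.6,0,5.5],[-21.9,0,8],[-27,0,10.7],[-31.9,0,13.7],[-36.8,0,17.1],[-41.3,0,20.7]], angular=[[0,0,0],[0,0,0],[0,0,0],[0,0,0],[0,0,0],[0,0,0],[0,0,0],[0,0,0]], gripper=[0.2,0.2,0.2,0.2,0.2,0.2,0.2,0.2])

```text
clock: 12.3
ee_pos: [0.4948, -0.2764, 0.1205]
tool_rot: [[0.389, 0.921, 0.002], [0.921, -0.389, -0.001], [-0.0, 0.002, -1.0]]
force: [7.5, -4.5, -0.5]
grip_width: 0.0289
```

It's back at the starting grasp pose. I'll open the fingers and lift off once they are fully apart.

Emit:
jog_arm(translation=[[0,0,0],[0,0,0],[0,0,0],[0,0,0],[0,0,0],[0,0,0],[0,0,0],[0,0,0]], angular=[[0,0,0],[0,0,0],[0,0,0],[0,0,0],[0,0,0],[0,0,0],[0,0,0],[0,0,0]], gripper=[0.2,0.2,0.8,0.8,0.8,0.8,0.8,0.8])

```text
clock: 13.3
ee_pos: [0.4942, -0.2762, 0.1205]
tool_rot: [[0.388, 0.921, -0.0], [0.921, -0.388, 0.0], [0.0, -0.0, -1.0]]
force: [-1.0, -0.4, 0.2]
grip_width: 0.075
```

Emit:
jog_arm(translation=[[0,0,-20],[0,0,-50],[0,0,-80],[-40,0,-110],[-80,0,-130],[-110,0,-130],[-110,0,-130],[-110,0,-130]], angular=[[0,0,0],[0,0,0],[0,0,0],[0,0,0],[0,0,0],[0,0,0],[0,0,0],[0,0,0]], gripper=[0.8,0.8,0.8,0.8,0.8,0.8,0.8,0.8])

```text
clock: 14.3
ee_pos: [0.4517, -0.3769, 0.2502]
tool_rot: [[0.388, 0.922, -0.0], [0.922, -0.388, 0.001], [0.0, -0.0, -1.0]]
force: [-0.1, -0.3, -0.0]
grip_width: 0.0753
```

```bash
python3 - <<'E'
from h import *
np.set_printoptions(precision=4,suppress=True)
for k in range(2): im=eyes.capture("scene")
for n in ("clamp_grip","stopper_center"): print(n,[(np.round(r["point"]),round(r["p"],2)) for r in eyes.pinpoint("scene",n)[:4]])
s=arm.read_state();print(s["ee_pos"],s["force"],s["grip_width"],s["clock"])
cv2.imwrite("pics/s3.png",cv2.resize(im[120:380,120:460],None,fx=2.2,fy=2.2,interpolation=2))
E
```

```text
clamp_grip []
stopper_center [(array([297., 282.]), 0.85), (array([263., 217.]), 0.77), (array([334., 347.]), 0.71)]
[ 0.4519 -0.3768  0.2505] [ 0.3151  0.0542 -0.4425] 0.07488578468597566 14.5
```

View pics/s3.png

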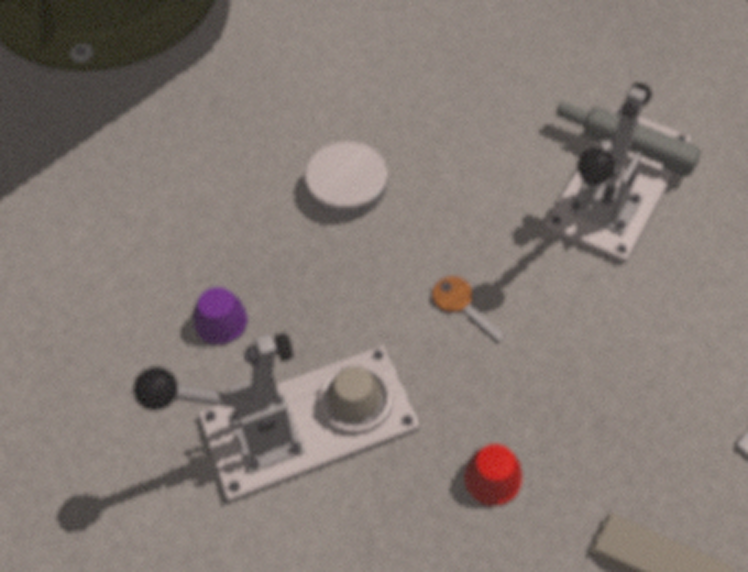

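The picture shows the knob at its starting pixel (crop (388,155), which is scene (296,190)). The stopper is seated at (297,282), the spare clamp is still open, and the robot is clear.

```bash
python3 -c "
from h import *
order.job_done()"
```

```text
the job is handed in; nothing more can be done
```

I swung the stopper jig's clamp over centre onto the grey stopper, kept it closed for about 3 s, swung it fully back open, let go and handed the job in. The job took about 14.5 s of the 45 s allowed; no verdict was reported.

**Closed:** The picture showed the arm level with its foot on the stopper. The knob had moved 130 mm along the jig, against 129 mm expected.

**After letting go:**
- The knob was back at its starting pixel.
- The stopper was upright in its nest, within about 1 px of where it started.
- The other jig's clamp was still open.
- The tool was clear of everything, with a force reading near 0 N.

**Checks that failed or disagreed:**
- In the last picture the network did not find the knob, so I read its position from the picture by eye.
- The wrist and fixed cameras differed by about 3 mm on the knob's position. I aimed between the two, and the grasp held.
- I never read the clamp angle directly; it is inferred from the knob's travel and the pictures.

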